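# Stroke the longer slide's carriage through its full travel

## Task

Of the two linear slides on the bench, check the longer one for sticky spots by hand. Holding or pushing its carriage by the square post, slide it all the way to the plain stop bar, then through the whole travel until it is fully home at the wide switch-box end, and leave it there. Leave the shorter slide's carriage where it is.

Things in the scene. Friction and masses are not known exactly. Their poses are not given: they have to be found in the camera images.
- long_slide: longer of two alike slides, fixed to the bench: plate 348 x 70 x 8 mm with a rail (short one: 228 mm plate). Origin: centre of the underside, on the bench; y runs along the rail to the plain end, z up. Plain end (+y): stop bar 44 mm across, 12 thick, top 38 mm above bench. Box end (-y): switch box 62 mm across, 34 long, top 43 mm above bench. In front of or behind the short one, yaw +-12 deg
- long_slide_carriage (a joint): position of the long slide's carriage along its rail, m: 0 = fully home against the buffer of the switch box, 0.240 = against the buffer of the plain stop bar; grows along the slide's +y. It starts somewhere between and stays where it is left; about 2 N of friction resists it.
- long_slide_grip (a point): on the axis of the long carriage's upright square grip post, 16 mm below its top, 72 mm above the bench. Post 22 x 22 mm, from 44 to 88 mm above the bench, sides along the slide's x and y, on the middle of the carriage plate (58 mm across the rail, 44 mm along it; block below 50 mm along it). Axes are the slide's
- short_slide_grip (a point): the same point on the same post of the short slide's carriage, which must not be moved. Bystanders: a PC tower 0.4 m tall stands at the left (x over 0.42, y 0.35 to 0.54 m), an instrument at the right (x over 0.43, y under -0.43 m): approach clear of both; a screen stands behind (x over 0.75 m)

How it is judged (in metres and radians):
On the way, in this order (a step that is already met when the one before it is completed fails the run):
1. the long slide's carriage is at the plain stop bar (value of joint long_slide_carriage above 0.23 m), for 0.1 s.
2. the long slide's carriage is home at the switch box (value of joint long_slide_carriage below 0.01 m), for 0.1 s.
At the end, for the whole second after the job is handed in: the long slide's carriage rests within 10 mm of its stop at the switch-box end, having been within 10 mm of the plain stop bar before; the short slide's carriage is within 10 mm of where it started (value of joint long_slide_carriage below 0.01 m and velocity of joint long_slide_carriage between -0.01 and 0.01 m/s and distance of short_slide_grip from where it was at the start of the episode below 0.01 m); the robot touches nothing.
It fails at once if the short slide's carriage is moved more than 10 mm (distance of short_slide_grip from where it was at the start of the episode above 0.01 m).
It also fails if it takes over 40 s, if anything falls off the work surface, if the arm or the gripper's body presses on something with over 40 N, if the wrist force passes 120 N, or if a joint passes its speed limit or range.

## Robot

A 6-joint arm with a two-finger parallel gripper is mounted at the origin on a cart in front of the work surface, level with it; the furniture and walls round the work are solid. World frame = base frame: x ahead of the robot, y to its left, z up, the work surface at z = 0. Lengths are in m, angles in degrees, forces in N, time in s.
With the tool pointing down it reaches from about 0.4 to 0.925 m from the base axis. Payload 3.4 kg.
Tool frame: the origin (TCP) lies on the centre line of the jaws, within the pads' length; the fingertips stand 14 mm ahead of it and the grasp point (between the pads) lies 5 mm behind it; x points along the fingers, y is the direction in which the jaws open and shut, and the axes are right-handed (so a half turn about x gives the same grasp; the last joint's range is limited). The gripper opens to 85 mm and grips with 20 to 120 N. Pads are 22 mm wide; open, the fingers measure 114 mm over their backs; the gripper's body (76 mm by 85 mm) begins 54 mm behind the grasp point. The pads swing forward as they close: fully open they stand 13 mm farther back than shut.
Start: joints at [-78.696, 17.578, 86.31, -0, 76.112, -4.211], TCP at [0.154, -0.554, 0.245] pointing down, gripper open.
Joint ranges: [-179.03, 179.03], [-60, 130.46], [8.19, 133.38], [-81.62, 261.62], [5.75, 156.47], [-153.77, 153.77]. Speed limits (degrees/s): [147.25, 147.25, 180, 180, 180, 180].

## Interface

Orientations are given as a 3x3 rotation matrix whose columns are the frame's x, y, z axes.
In Python, from cell import bot gives the robot as it stands.
- The arm moves only by the shell command python3 -m creep 'ROWS' [OPENING] [FORCE]. ROWS is JSON, a list of rows, each an object of numbers: "tx", "ty", "tz": the shift along the tool's x, y, z in mm; "turn": the turn about the tool's x in degrees. A call has 1 to 12 rows; each row shifts and turns the commanded pose from where the row before left it, along the tool's axes as they then stand; what a row does not reach is not made up. A row lasts 1/12 s, in which the tool goes at most 41.7 mm and 7.16 degrees, less where a joint would pass 70% of its speed; a pose out of reach is approached as far as the arm can. A call with a gripper value outside its range is refused whole. OPENING is the opening, from 0 (shut) to 1 (fully open), set as the call begins (- or left out, the last holds). The fingers move at their own pace and stop on an object; FORCE is the grip in N (left out, the last holds). Time passes only in rows, so rows that do not move let the fingers close. It gives the time, the measured TCP pose, the force and the opening at its end, in the units of the state.
- bot.get_state(): the state, without advancing time (a new reading comes with each control period).
- bot.grab_frame(name): name is "scene" or "top" or "wrist"; returns the picture (420x560x3 uint8, blue, green, red); there is no depth.
- bot.get_calibration(name): a dict with "K" (3x3 intrinsics, pixels), "k1" (the pictures are not rectified: a ray, as slopes to the right and down, at radius r is drawn at 1 + k1 r^2 times it, then the intrinsics apply), "extrinsics" (4x4, takes a point from world to camera coordinates); the wrist camera has in their place "hand_eye" (4x4, takes a point from camera to tool coordinates, whose origin is the TCP and whose axes are the tool frame's). Camera axes: x right, y up, looking along -z (the intrinsics and any distortion apply to the point x, -y, -z); pixel columns grow to the right and rows downward; lengths in m; the calibration is good to about 2 mm. A picture is of the moment at which its call begins: read the wrist's pose just before it. get_calibration takes no time and is no camera call.
- bot.close_job(): hands the job in, once; it reports no verdict.
The state is a dict: "t": time; "qpos": joint angles; "dq": joint speeds; "effort": joint torques, N m; "tcp_pos": TCP position; "tool_rot": TCP orientation; "wrist_force": force on the tool from outside, world axes, zero at the start; "wrist_torque": the same for the moment, N m; "opening": opening from 0.0 (shut) to 1.0 (fully open).
Only numpy, scipy, OpenCV 4.12 (cv2) and the standard library are available. Lean on these libraries where they do the work, as an engineer would, in place of code of your own. Each camera call takes 0.05 s, during which the arm holds its last target. There are 200 camera calls.

## Working session

There is one attempt and no reset: what is moved stays moved. The work goes in short steps, Python scripts to look and compute and a shell command to move; the robot and the scene stay as the last step left them, time stands still between calls to the robot, and variables do not carry over. Pictures are saved under pics/ and viewed, about 8 in all and at most 12, crops included, and the job is handed in when it is done.

```bash
mkdir -p pics
cat > h.py <<'E'
import numpy as np, cv2
from cell import bot
def ray(name,u,v,st=None):
    c=bot.get_calibration(name);K=np.array(c["K"]);k1=c["k1"]
    d=np.array([(u-K[0,2])/K[0,0],(v-K[1,2])/K[1,1]]);s=d.copy()
    for _ in range(20): s=d/(1+k1*(s@s))
    r=np.array([s[0],-s[1],-1])
    if name=="wrist":
        st=st or bot.get_state();H=np.array(c["hand_eye"]);R=np.array(st["tool_rot"])
        return R@H[:3,3]+np.array(st["tcp_pos"]),R@H[:3,:3]@r
    E=np.array(c["extrinsics"]);return -E[:3,:3].T@E[:3,3],E[:3,:3].T@r
def onz(name,u,v,z,st=None):
    o,d=ray(name,u,v,st);return o+d*(z-o[2])/d[2]
E
python3 - <<'E'
from h import *
a=bot.grab_frame("top");b=bot.grab_frame("scene")
cv2.imwrite("pics/top.png",a);cv2.imwrite("pics/scene.png",b)
s=bot.get_state();print(s)
for n in("top","scene"):print(ray(n,280,210))
E
```

```text
{'t': 0.1, 'qpos': array([-7.86962270e+01,  1.76179458e+01,  8.63779955e+01,  6.00876580e-04,
        7.61119320e+01, -4.21125546e+00]), 'dq': array([-0.05882386, -0.14906421, -0.13730449,  0.02483396,  0.00479147,
        0.01381459]), 'effort': array([ 4.59555249e-04, -4.58529675e+01, -2.52608478e+01, -1.81720889e-04,
        5.53093065e-03, -7.21137241e-06]), 'tcp_pos': array([ 0.15366472, -0.55344044,  0.24446295]), 'tool_rot': array([[-3.59054754e-04,  2.67488353e-01, -9.63561027e-01],
       [ 1.84821737e-03, -9.63559266e-01, -2.67488552e-01],
       [-9.99998228e-01, -1.87691326e-03, -1.48406084e-04]]), 'wrist_force': array([-0.23183107,  1.02180246, -1.10639411]), 'wrist_torque': array([0.00971419, 0.02736223, 0.01194487]), 'opening': 1.0020343284005002}
(array([ 0.44704871, -0.05789764,  0.91026066]), array([ 0.10363625, -0.01038024, -0.99463006]))
(array([0.21745402, 0.51608613, 0.61789793]), array([ 0.34549214, -0.68707314, -0.63923739]))
```

View pics/top.png

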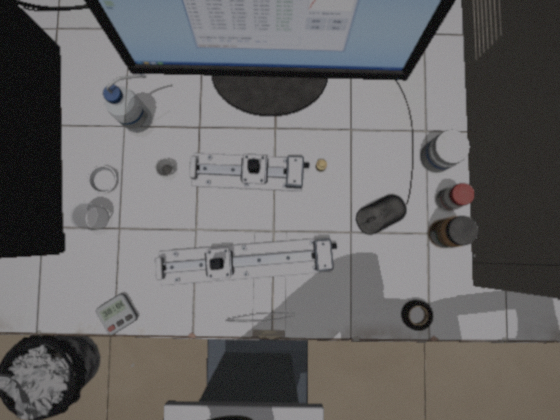

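View pics/scene.png

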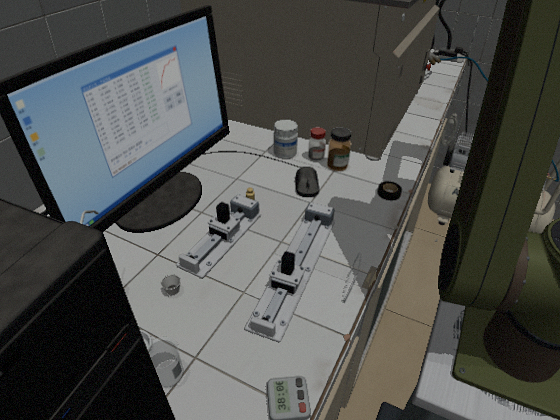

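Run:
```python
from h import *
a=cv2.imread("pics/top.png")
g=cv2.cvtColor(a,cv2.COLOR_BGR2GRAY)
c=g[235:290,140:345]
cv2.imwrite("pics/c.png",cv2.resize(c,None,fx=3.9,fy=3.9,interpolation=cv2.INTER_CUBIC))
n,l,s,ce=cv2.connectedComponentsWithStats((g[250:280,203:231]<45).astype(np.uint8))
for i in range(1,n):
    if s[i,4]>20:u,v=ce[i]+[203,250];print(s[i],u,v,onz("top",u,v,.08))
b=cv2.cvtColor(cv2.imread("pics/scene.png"),cv2.COLOR_BGR2GRAY)
n,l,s,ce=cv2.connectedComponentsWithStats((b[240:290,270:305]<45).astype(np.uint8))
for i in range(1,n):
    if s[i,4]>20:u,v=ce[i]+[270,240];print(s[i],u,v,onz("scene",u,v,.066))
for p in((160,267,.038),(323,255,.043)):print(onz("top",*p))
```

```text
[  8   9  12  10 107] 216.47663551401868 263.29906542056074 [0.43191103 0.05013646 0.08      ]
[ 11  12  14  23 256] 287.3046875 263.01171875 [0.4325437  0.05411234 0.066     ]
[  1  41  23   9 118] 280.66101694915255 285.47457627118644 [0.41891226 0.10768385 0.066     ]
[0.42205823 0.16593765 0.038     ]
[ 0.45062356 -0.1520916   0.043     ]
```

View pics/c.png

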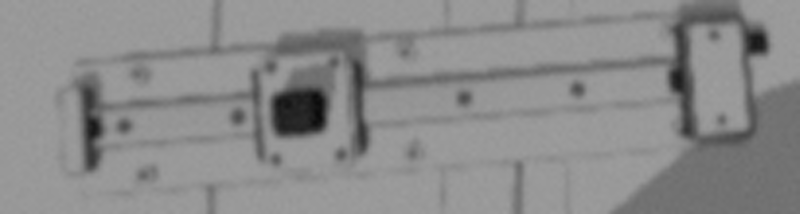

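Top view: the long slide is the front one. Its stop bar is at about (158,268), the switch box at (324,255), and the post at (216,263), which is about (0.431, 0.051) m. The scene view agrees to within 4 mm, and the slide's yaw is about +5°. I'll turn the tool first, then approach.

```bash
python3 -m creep '[{"turn":-6.63},{"turn":-6.63},{"turn":-6.63},{"turn":-6.63},{"turn":-6.63},{"turn":-6.63},{"turn":-6.63},{"turn":-6.63},{"turn":-6.63},{"turn":-6.63},{"turn":-6.63},{"turn":-6.63}]' && python3 -m creep '[{"ty":21,"tz":-23.5},{"ty":21,"tz":-23.5},{"ty":21,"tz":-23.5},{"ty":21,"tz":-23.5},{"ty":21,"tz":-23.5},{"ty":21,"tz":-23.5},{"ty":21,"tz":-23.5},{"ty":21,"tz":-23.5},{"ty":21,"tz":-23.5},{"ty":21,"tz":-23.5},{"ty":21,"tz":-23.5},{"ty":21,"tz":-23.5}]'
python3 - <<'E'
from h import *
s=bot.get_state();R=np.array(s["tool_rot"]);print(s["t"],s["qpos"],s["tcp_pos"],R,R.T@(np.array([.431,.051,.2])-s["tcp_pos"])*1000)
E
```

```text
0.1 [-7.86962270e+01  1.76179458e+01  8.63779955e+01  6.00876580e-04
  7.61119320e+01 -4.21125546e+00] [ 0.15366472 -0.55344044  0.24446295] [[-3.59054754e-04  2.67488353e-01 -9.63561027e-01]
 [ 1.84821737e-03 -9.63559266e-01 -2.67488552e-01]
 [-9.99998228e-01 -1.87691326e-03 -1.48406084e-04]] [  45.48043058 -508.1467734  -428.90376517]invalid input at $[0]: expected keys tx, ty, tz, turn
```

```bash
python3 -m creep '[{"tx":0,"ty":0,"tz":0,"turn":-6.63},{"tx":0,"ty":0,"tz":0,"turn":-6.63},{"tx":0,"ty":0,"tz":0,"turn":-6.63},{"tx":0,"ty":0,"tz":0,"turn":-6.63},{"tx":0,"ty":0,"tz":0,"turn":-6.63},{"tx":0,"ty":0,"tz":0,"turn":-6.63},{"tx":0,"ty":0,"tz":0,"turn":-6.63},{"tx":0,"ty":0,"tz":0,"turn":-6.63},{"tx":0,"ty":0,"tz":0,"turn":-6.63},{"tx":0,"ty":0,"tz":0,"turn":-6.63},{"tx":0,"ty":0,"tz":0,"turn":-6.63},{"tx":0,"ty":0,"tz":0,"turn":-6.63}]' && python3 -m creep '[{"tx":0,"ty":21,"tz":-23.5,"turn":0},{"tx":0,"ty":21,"tz":-23.5,"turn":0},{"tx":0,"ty":21,"tz":-23.5,"turn":0},{"tx":0,"ty":21,"tz":-23.5,"turn":0},{"tx":0,"ty":21,"tz":-23.5,"turn":0},{"tx":0,"ty":21,"tz":-23.5,"turn":0},{"tx":0,"ty":21,"tz":-23.5,"turn":0},{"tx":0,"ty":21,"tz":-23.5,"turn":0},{"tx":0,"ty":21,"tz":-23.5,"turn":0},{"tx":0,"ty":21,"tz":-23.5,"turn":0},{"tx":0,"ty":21,"tz":-23.5,"turn":0},{"tx":0,"ty":21,"tz":-23.5,"turn":0}]'
python3 - <<'E'
from h import *
s=bot.get_state();R=np.array(s["tool_rot"]);print(s["t"],s["qpos"],s["tcp_pos"],R,R.T@(np.array([.431,.051,.2])-s["tcp_pos"])*1000)
E
```

```text
t: 1.1
tcp_pos: [0.1537, -0.5537, 0.2447]
tool_rot: [[-0.0, 0.996, 0.094], [0.001, 0.094, -0.996], [-1.0, -0.0, -0.001]]
wrist_force: [0.1, 0.1, 0.6]
opening: 1.001
t: 2.1
tcp_pos: [0.3802, -0.2493, 0.2451]
tool_rot: [[-0.0, 0.996, 0.088], [0.0, 0.088, -0.996], [-1.0, -0.0, -0.0]]
wrist_force: [0.1, -0.9, 0.3]
opening: 0.998
2.1 [-3.85767276e+01  7.91083870e+00  9.97248714e+01 -1.28609399e-03
  7.23980383e+01 -4.36423501e+01] [ 0.38022296 -0.24930519  0.24506502] [[-4.73822112e-04  9.96093518e-01  8.83033301e-02]
 [ 3.50564161e-04  8.83035001e-02 -9.96093554e-01]
 [-9.99999826e-01 -4.41015169e-04 -3.91034840e-04]] [  45.14622917   77.11655699 -294.63066196]
```

```bash
python3 -m creep '[{"tx":3,"ty":6.4,"tz":-24.6,"turn":0},{"tx":3,"ty":6.4,"tz":-24.6,"turn":0},{"tx":3,"ty":6.4,"tz":-24.6,"turn":0},{"tx":3,"ty":6.4,"tz":-24.6,"turn":0},{"tx":3,"ty":6.4,"tz":-24.6,"turn":0},{"tx":3,"ty":6.4,"tz":-24.6,"turn":0},{"tx":3,"ty":6.4,"tz":-24.6,"turn":0},{"tx":3,"ty":6.4,"tz":-24.6,"turn":0},{"tx":3,"ty":6.4,"tz":-24.6,"turn":0},{"tx":3,"ty":6.4,"tz":-24.6,"turn":0},{"tx":3,"ty":6.4,"tz":-24.6,"turn":0},{"tx":0,"ty":6.4,"tz":-24.6,"turn":0}]'
python3 - <<'E'
from h import *
s=bot.get_state();a=bot.grab_frame("wrist");cv2.imwrite("pics/w1.png",a)
R=np.array(s["tool_rot"]);print(s["t"],s["tcp_pos"])
g=cv2.cvtColor(a,cv2.COLOR_BGR2GRAY)
n,l,st,ce=cv2.connectedComponentsWithStats((g<45).astype(np.uint8))
for i in range(1,n):
    if st[i,4]>150:
        p=onz("wrist",*ce[i],.088,s);print(st[i],ce[i],p,R.T@(p-s["tcp_pos"])*1000)
E
```

```text
t: 3.1
tcp_pos: [0.4295, 0.0512, 0.2115]
tool_rot: [[-0.002, 0.996, 0.089], [-0.0, 0.089, -0.996], [-1.0, -0.002, -0.0]]
wrist_force: [0.5, 0.0, 1.0]
opening: 0.998
3.1 [0.42945343 0.05123362 0.21151599]
[    0    65   560   355 68340] [250.66281826 318.63838162] [ 0.413199   -0.05879091  0.088     ] [123.55320262 -25.7169422  108.16213255]
[416 154  58 127 782] [439.95396419 231.36445013] [0.56994542 0.04137857 0.088     ] [123.26802172 139.28527148  22.26946596]
[259 162  46   4 151] [282.01324503 163.8013245 ] [0.4292111  0.08677301 0.088     ] [123.51343208   3.12488407 -35.4114988 ]
[260 183  44  34 819] [281.78876679 199.81074481] [0.43170711 0.05722383 0.088     ] [123.51133916   2.99389817  -5.75738072]
[  0 189  12  95 676] [  4.23964497 242.13609467] [ 0.18429843 -0.00394458  0.088     ] [ 123.9538485  -248.85978499   33.25748744]
[ 443  261   45   38 1104] [464.87137681 279.45742754] [ 0.60465342 -0.00249149  0.088     ] [123.21006703 169.9712148   69.04121433]
```

View pics/w1.png

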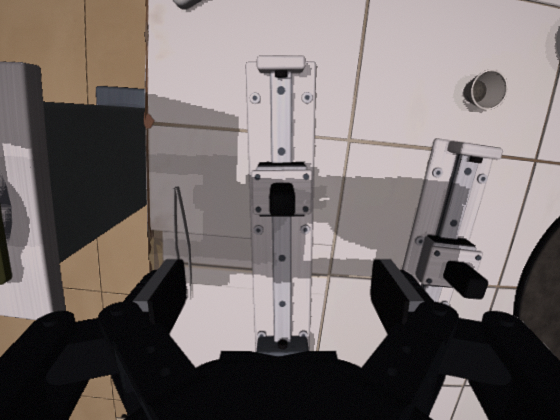

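Run:
```python
from h import *
s=bot.get_state();R=np.array(s["tool_rot"])
g=cv2.cvtColor(cv2.imread("pics/w1.png"),cv2.COLOR_BGR2GRAY)
cv2.imwrite("pics/w1c.png",cv2.resize(g[150:230,235:330],None,fx=6,fy=6,interpolation=cv2.INTER_CUBIC))
for u,v,z in((282,183,.088),(282,216,.044),(270,195,.088),(294,195,.088),(281,63,.038)):
  p=onz("wrist",u,v,z,s);print(u,v,p,R.T@(p-s["tcp_pos"])*1000)
```

```text
282 183 [0.43196412 0.07533861 0.088     ] [123.98442086   3.14727431 -19.72849131]
282 216 [0.43626185 0.0339934  0.044     ] [167.81878639   3.72834499  22.01006558]
270 195 [0.42306657 0.0645071  0.088     ] [123.94256309  -6.68150785  -9.73442878]
294 195 [0.44268513 0.06623854 0.088     ] [123.94663425  13.01329319  -9.70792936]
281 63 [0.42266372 0.17411125 0.038     ] [ 174.3787464     2.68912197 -118.73725301]
```

View pics/w1c.png

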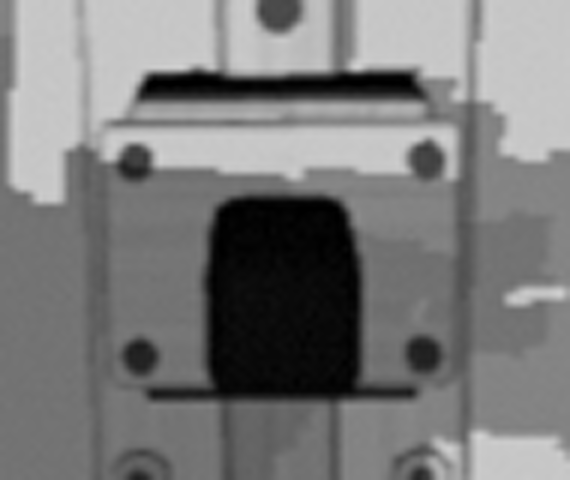

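Wrist view: the post top is near (282,205). Its centre is about 3 mm in +ty and 4 mm in -tz from the tool. Next I descend and grip.

```bash
python3 -m creep '[{"tx":0,"ty":3,"tz":-4,"turn":0},{"tx":14,"ty":0,"tz":0,"turn":0},{"tx":14,"ty":0,"tz":0,"turn":0},{"tx":14,"ty":0,"tz":0,"turn":0},{"tx":14,"ty":0,"tz":0,"turn":0},{"tx":14,"ty":0,"tz":0,"turn":0},{"tx":14,"ty":0,"tz":0,"turn":0},{"tx":14,"ty":0,"tz":0,"turn":0},{"tx":14,"ty":0,"tz":0,"turn":0},{"tx":14,"ty":0,"tz":0,"turn":0},{"tx":14,"ty":0,"tz":0,"turn":0},{"tx":7,"ty":0,"tz":0,"turn":0}]' 1 && python3 -m creep '[{"tx":0,"ty":0,"tz":0,"turn":0},{"tx":0,"ty":0,"tz":0,"turn":0},{"tx":0,"ty":0,"tz":0,"turn":0},{"tx":0,"ty":0,"tz":0,"turn":0},{"tx":0,"ty":0,"tz":0,"turn":0},{"tx":0,"ty":0,"tz":0,"turn":0},{"tx":0,"ty":0,"tz":0,"turn":0},{"tx":0,"ty":0,"tz":0,"turn":0},{"tx":0,"ty":0,"tz":0,"turn":0},{"tx":0,"ty":0,"tz":0,"turn":0},{"tx":0,"ty":0,"tz":0,"turn":0},{"tx":0,"ty":0,"tz":0,"turn":0}]' 0 40
```

```text
t: 4.15
tcp_pos: [0.432, 0.0535, 0.064]
tool_rot: [[-0.002, 0.996, 0.088], [-0.0, 0.088, -0.996], [-1.0, -0.002, 0.0]]
wrist_force: [-0.3, -0.5, -0.7]
opening: 1.002
t: 5.15
tcp_pos: [0.4322, 0.0541, 0.0661]
tool_rot: [[-0.0, 0.996, 0.09], [-0.0, 0.09, -0.996], [-1.0, -0.0, 0.0]]
wrist_force: [-2.6, -0.4, 5.9]
opening: 0.256
```

```bash
python3 -m creep '[{"tx":-1,"ty":0,"tz":-2,"turn":0},{"tx":-1,"ty":0,"tz":-6,"turn":0},{"tx":0,"ty":0,"tz":-8,"turn":0},{"tx":0,"ty":0,"tz":-8,"turn":0},{"tx":0,"ty":0,"tz":-8,"turn":0},{"tx":0,"ty":0,"tz":-8,"turn":0},{"tx":0,"ty":0,"tz":-8,"turn":0},{"tx":0,"ty":0,"tz":-8,"turn":0},{"tx":0,"ty":0,"tz":-6,"turn":0},{"tx":0,"ty":0,"tz":-4,"turn":0},{"tx":0,"ty":0,"tz":-2,"turn":0},{"tx":0,"ty":0,"tz":0,"turn":0}]'; python3 -m creep '[{"tx":0,"ty":0,"tz":-2,"turn":0},{"tx":0,"ty":0,"tz":-2,"turn":0},{"tx":0,"ty":0,"tz":-2,"turn":0}]'
```

```text
t: 6.15
tcp_pos: [0.4255, 0.1231, 0.0662]
tool_rot: [[-0.003, 0.996, 0.089], [0.0, 0.089, -0.996], [-1.0, -0.003, -0.0]]
wrist_force: [2.4, -0.1, -26.0]
opening: 0.252
t: 6.4
tcp_pos: [0.4249, 0.1284, 0.0662]
tool_rot: [[-0.003, 0.996, 0.089], [-0.001, 0.089, -0.996], [-1.0, -0.003, 0.0]]
wrist_force: [2.5, -1.2, -25.1]
opening: 0.251
```

```bash
python3 -m creep '[{"tx":1.5,"ty":0,"tz":-2,"turn":0},{"tx":0,"ty":0,"tz":-2,"turn":0},{"tx":0,"ty":0,"tz":0,"turn":0}]'; python3 -m creep '[{"tx":0,"ty":0,"tz":-2,"turn":0},{"tx":0,"ty":0,"tz":0,"turn":0}]';  python3 -m creep '[{"tx":0,"ty":0,"tz":-2,"turn":0},{"tx":0,"ty":0,"tz":0,"turn":0}]'
```

```text
t: 6.65
tcp_pos: [0.4246, 0.1327, 0.0661]
tool_rot: [[-0.002, 0.996, 0.089], [0.0, 0.089, -0.996], [-1.0, -0.002, -0.0]]
wrist_force: [-4.1, 0.6, -5.6]
opening: 0.25
t: 6.82
tcp_pos: [0.4244, 0.1342, 0.0661]
tool_rot: [[-0.002, 0.996, 0.089], [0.0, 0.089, -0.996], [-1.0, -0.002, -0.0]]
wrist_force: [-5.0, -1.7, -1.9]
opening: 0.25
t: 6.98
tcp_pos: [0.4243, 0.1353, 0.0661]
tool_rot: [[-0.002, 0.996, 0.089], [-0.002, 0.089, -0.996], [-1.0, -0.002, 0.001]]
wrist_force: [-4.2, -4.5, -2.4]
opening: 0.253
```

```bash
for i in 1 ; do python3 -m creep '[{"tx":0,"ty":0,"tz":-2,"turn":0},{"tx":0,"ty":0,"tz":0,"turn":0}]'; done; python3 -m creep '[{"tx":0,"ty":0,"tz":-2,"turn":0},{"tx":0,"ty":0,"tz":0,"turn":0},{"tx":0,"ty":0,"tz":0,"turn":0}]'
python3 - <<'E'
from h import *
a=bot.grab_frame("wrist");cv2.imwrite("pics/w2.png",a)
E
```

```text
t: 7.15
tcp_pos: [0.4243, 0.1354, 0.0661]
tool_rot: [[-0.002, 0.996, 0.091], [-0.005, 0.091, -0.996], [-1.0, -0.002, 0.005]]
wrist_force: [-2.9, -14.6, -1.1]
opening: 0.256
t: 7.4
tcp_pos: [0.4243, 0.1355, 0.0661]
tool_rot: [[-0.002, 0.996, 0.092], [-0.008, 0.092, -0.996], [-1.0, -0.002, 0.008]]
wrist_force: [-0.8, -23.9, -0.4]
opening: 0.253
```

View pics/w2.png

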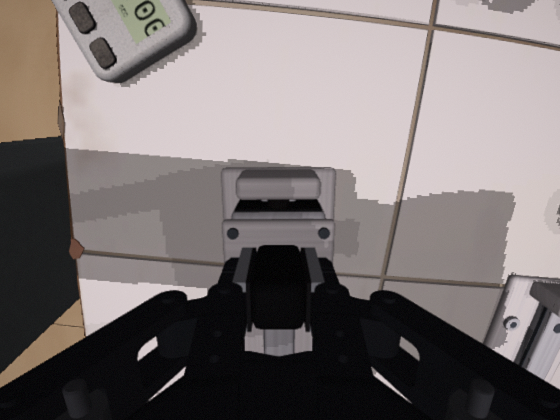

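The carriage is firmly against the plain stop: y stays at 0.1355 while the force rises to 24 N, and the picture shows the bellows against the bar near (279,200). Now the full travel to the box end.

```bash
python3 -m creep '[{"tx":0,"ty":0,"tz":4,"turn":0},{"tx":0,"ty":0,"tz":8,"turn":0},{"tx":0,"ty":0.1,"tz":12,"turn":0},{"tx":0,"ty":0.1,"tz":12,"turn":0},{"tx":0,"ty":0.1,"tz":12,"turn":0},{"tx":0,"ty":0.1,"tz":12,"turn":0},{"tx":0,"ty":0.1,"tz":12,"turn":0},{"tx":0,"ty":0.1,"tz":12,"turn":0},{"tx":0,"ty":0.1,"tz":12,"turn":0},{"tx":0,"ty":0.1,"tz":12,"turn":0},{"tx":0,"ty":0.1,"tz":8,"turn":0},{"tx":0,"ty":0,"tz":4,"turn":0}]'; python3 -m creep '[{"tx":0,"ty":0,"tz":4,"turn":0},{"tx":0,"ty":0.1,"tz":8,"turn":0},{"tx":0,"ty":0.1,"tz":12,"turn":0},{"tx":0,"ty":0.1,"tz":12,"turn":0},{"tx":0,"ty":0.1,"tz":12,"turn":0},{"tx":0,"ty":0.1,"tz":12,"turn":0},{"tx":0,"ty":0.1,"tz":12,"turn":0},{"tx":0,"ty":0.1,"tz":12,"turn":0},{"tx":0,"ty":0.1,"tz":12,"turn":0},{"tx":0,"ty":0.1,"tz":8,"turn":0},{"tx":0,"ty":0,"tz":4,"turn":0},{"tx":0,"ty":0,"tz":0,"turn":0}]'
```

```text
t: 8.45
tcp_pos: [0.4356, 0.0202, 0.0661]
tool_rot: [[-0.002, 0.996, 0.088], [0.0, 0.088, -0.996], [-1.0, -0.002, -0.001]]
wrist_force: [-5.5, 2.3, -2.5]
opening: 0.256
t: 9.45
tcp_pos: [0.4461, -0.0878, 0.0661]
tool_rot: [[-0.002, 0.996, 0.089], [-0.001, 0.089, -0.996], [-1.0, -0.002, 0.0]]
wrist_force: [-5.4, -2.8, -2.6]
opening: 0.251
```

```bash
python3 -m creep '[{"tx":0,"ty":0,"tz":3,"turn":0},{"tx":0,"ty":0.1,"tz":4,"turn":0},{"tx":0,"ty":0,"tz":4,"turn":0},{"tx":0,"ty":0,"tz":2,"turn":0},{"tx":0,"ty":0,"tz":1,"turn":0},{"tx":0,"ty":0,"tz":0,"turn":0}]'; python3 -m creep '[{"tx":0,"ty":0,"tz":2,"turn":0},{"tx":0,"ty":0,"tz":2,"turn":0},{"tx":0,"ty":0,"tz":0,"turn":0}]'
```

```text
t: 9.95
tcp_pos: [0.4473, -0.1007, 0.0661]
tool_rot: [[-0.002, 0.996, 0.089], [0.0, 0.089, -0.996], [-1.0, -0.002, -0.0]]
wrist_force: [-5.8, -0.6, -2.2]
opening: 0.254
t: 10.2
tcp_pos: [0.4476, -0.1036, 0.0661]
tool_rot: [[-0.002, 0.996, 0.088], [0.002, 0.088, -0.996], [-1.0, -0.002, -0.002]]
wrist_force: [-4.3, 5.1, -1.2]
opening: 0.25
```

```bash
python3 -m creep '[{"tx":0,"ty":0,"tz":2,"turn":0},{"tx":0,"ty":0,"tz":0,"turn":0},{"tx":0,"ty":0,"tz":0,"turn":0}]'
```

```text
t: 10.45
tcp_pos: [0.4476, -0.1038, 0.0661]
tool_rot: [[-0.002, 0.996, 0.087], [0.005, 0.087, -0.996], [-1.0, -0.002, -0.005]]
wrist_force: [-4.2, 12.7, 1.1]
opening: 0.251
```

Home stop reached: 240.5 mm of travel from stop to stop, and 12.7 N at the end. I'll ease off, release and lift.

```bash
python3 -m creep '[{"tx":0,"ty":0,"tz":-2,"turn":0},{"tx":0,"ty":0,"tz":0,"turn":0}]' && python3 -m creep '[{"tx":0,"ty":0,"tz":0,"turn":0},{"tx":0,"ty":0,"tz":0,"turn":0},{"tx":0,"ty":0,"tz":0,"turn":0},{"tx":0,"ty":0,"tz":0,"turn":0},{"tx":0,"ty":0,"tz":0,"turn":0},{"tx":0,"ty":0,"tz":0,"turn":0},{"tx":0,"ty":0,"tz":0,"turn":0},{"tx":0,"ty":0,"tz":0,"turn":0},{"tx":0,"ty":0,"tz":0,"turn":0},{"tx":0,"ty":0,"tz":0,"turn":0}]' 1 && python3 -m creep '[{"tx":-6,"ty":0,"tz":0,"turn":0},{"tx":-12,"ty":0,"tz":0,"turn":0},{"tx":-15,"ty":0,"tz":0,"turn":0},{"tx":-15,"ty":0,"tz":0,"turn":0},{"tx":-15,"ty":0,"tz":0,"turn":0},{"tx":-15,"ty":0,"tz":0,"turn":0},{"tx":-15,"ty":0,"tz":0,"turn":0},{"tx":-15,"ty":0,"tz":0,"turn":0},{"tx":-12,"ty":0,"tz":0,"turn":0},{"tx":-6,"ty":0,"tz":0,"turn":0},{"tx":0,"ty":0,"tz":0,"turn":0},{"tx":0,"ty":0,"tz":0,"turn":0}]'
python3 - <<'E'
from h import *
a=bot.grab_frame("wrist");b=bot.grab_frame("scene")
cv2.imwrite("pics/f.png",np.hstack([cv2.resize(a,(400,300)),cv2.resize(b[110:350,170:420],(400,300))]))
E
```

```text
t: 10.62
tcp_pos: [0.4476, -0.1037, 0.0661]
tool_rot: [[-0.002, 0.996, 0.089], [0.001, 0.089, -0.996], [-1.0, -0.002, -0.002]]
wrist_force: [-5.0, 3.2, -1.3]
opening: 0.252
t: 11.45
tcp_pos: [0.4489, -0.105, 0.0658]
tool_rot: [[-0.0, 0.996, 0.088], [0.0, 0.088, -0.996], [-1.0, -0.0, -0.0]]
wrist_force: [0.1, 0.6, -0.7]
opening: 1.001
t: 12.45
tcp_pos: [0.4488, -0.105, 0.1919]
tool_rot: [[0.0, 0.996, 0.088], [-0.0, 0.088, -0.996], [-1.0, 0.0, 0.0]]
wrist_force: [-0.5, -0.2, -0.2]
opening: 1.002
```

View pics/f.png

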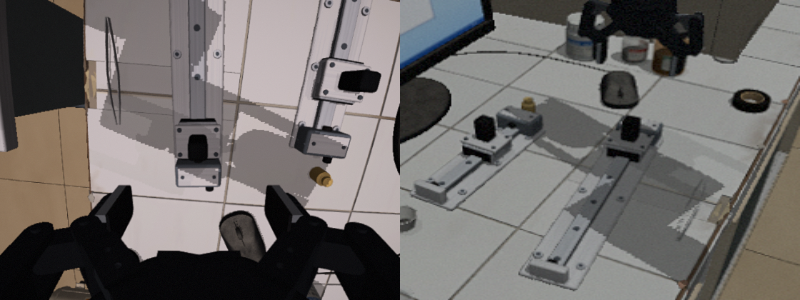

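The long slide's carriage sits against the switch box, at about (197,150) in the wrist half of the picture. The short slide's carriage is where it was, and the gripper is clear of everything.

```bash
python3 -c "
from cell import bot
print(bot.close_job())"
```

```text
the job is handed in; nothing more can be done
None
```

The long slide's carriage is fully home at the switch box, after going all the way to the plain stop bar first, and the job is handed in. I gripped it by the square post with 40 N.

- **Plain stop bar:** the carriage stopped firmly, with the tool held at y = 0.1355 m while the force rose to 24 N.
- **Switch-box end:** it then travelled 240.5 mm, which matches the 240 mm travel, and stopped there with 12.7 N.
- **Sticky spots:** I only read the force at a few points between the stops. It stayed under about 3 N along the rail, so I noticed no sticky spot, but this was not a continuous check.
- **Final check:** the last picture shows the carriage against the switch box and the gripper open and clear, with the wrist force near zero. The short slide's carriage looks unmoved; I judged that by eye and did not measure it.
- **Disagreements:** the top and wrist cameras differed by about 5 mm on the post's position, and I used the wrist value. Lifting 2 mm while gripping briefly pulled on the post with 26 N, and I corrected that straight away.

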